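# Seat a carved printing block in its levelling jig and hold it up on a wedge

## Task

Pull the jig's red sprung lever through its full stroke so that it shoves the carved printing block over against the back fence, and ease the lever back home slowly, never letting it snap. Then pick up the wooden wedge, lay it flat on the jig's base plate and push it, thin end first, under the open end of the block between the two brass bearers until that end has just lifted off its bearers, by a few millimetres (the block's lower edge then stands over the red band on the wedge). Finish while still holding the wedge there in the gripper, with only the wedge holding that end up; leave the stamp, ink jar and brush alone.

Things in the scene. Friction and masses are not known exactly. Their poses are not given: they have to be found in the camera images.
- jig: Grey levelling jig, fixed. Base plate 8 mm thick, x -145..85, y -155..105 mm about the origin, which is on the bench under the centre of the block's seat. +x points to the aluminium back fence (face x = 60 mm), +y to the aluminium end fence (face y = 80 mm), both up to z = 50 mm; the wedge goes in at the open -y end. A brass rail (y 55..75, top z = 20 mm) bears the block's far end.
- jig_mouth (a point): Middle of the jig's open end on top of the base plate (8 mm above the bench, jig x = 0, y = -62 mm), between the two brass bearer pads at x -60..-40 and 40..60 mm, y -77..-47 mm, tops 12 mm above the plate; 80 mm free between them. Axes as the jig's; the wedge is pushed along +y.
- lever (a joint): Lever angle (rad): 0 home, leaning over the block; grows to the stop at 0.6 as the red handle is pulled to jig -x. Turns about a line along jig y through lever_pivot. At full stroke its rubber nose leaves the block about 1 mm from the back fence. Handle force: 5 N at home, 10 N at the stop, plus 4 N per rad/s (damper); let go in mid-stroke it snaps back.
- lever_pivot (a point): Point on the lever's pivot axis, midway between its green cheeks: 85 mm above the bench, at jig x = -84, y = 0 mm. Axes as the jig's.
- lever_grip (a point): Grasp point on the lever's red round handle bar (22 mm thick, along jig y), 60 mm to jig +y of the pivot point and 140 mm from the pivot axis. The bar runs on 45 mm to +y; to -y it meets the lever's arm, which comes up from below, after 54 mm. Home: 219 mm above the bench, 41 mm to jig +x of the pivot; full stroke: 41 mm to -x, same height. Turns with the lever.
- block_center (a point): Centre of the loose printing block: pale wood, black carved floral face up, 120 x 160 x 40 mm (x, y, z), 0.4 to 0.8 kg, axes about as the jig's. It lies on the brass bearers, underside 20 mm above the bench. Against the back fence its jig x is 0; it starts 8 to 16 mm short of that and 5 to 12 mm short of the end fence, to which the wedge then pushes it.
- block_edge (a point): Middle of the block's lower edge at the jig's open end (80 mm from its centre, block -y): 20 mm above the bench while the block lies on its bearers, higher by the lift when wedged up. The wedge lifts the block at this edge.
- block_far (a point): Middle of the block's lower edge at the other end (+y); it stays about 20 mm above the bench.
- wedge: Loose brown wooden wedge, 135 mm long, 34 wide, 0.15 kg. Origin under the middle of its grip block (45 long, 34 wide, 44 mm tall); +x points to the thin tip at x = 112.5 mm. The ramp is 6 mm high at the tip and rises 1 mm per 5 mm to 24 mm at the grip block. It meets the block's edge (12 mm above the plate) 30 mm back from the tip; red band 38 to 65 mm back (lift 1.6 to 7 mm).
- wedge_grip (a point): Centre of the wedge's grip block, 22 mm above its underside: grasp it here across its 34 mm width (wedge y). The wedge starts flat on the bench.
- wedge_tip (a point): Middle of the wedge's thin tip, at its underside.
- stamp: Bystander: small stamp block, black with a pale wooden handle on top, 70 x 50 x 72 mm, origin under its centre.
- ink: Bystander: amber ink jar with black cap, 60 mm wide, 75 mm tall, origin under its centre.
- brush: Bystander: brush lying on the bench, its handle to its -x.

How it is judged:
By the outcome, as a careful person would: the job done as asked, in the order asked, and still so for the second after the job is handed in, while the arm keeps its last pose, push and grip.
It also fails if it takes over 61 s, if anything falls off the work surface, if the arm or the gripper's body presses on something with over 40 N, if the wrist force passes 120 N, or if a joint passes its speed limit or range.

## Robot

A 7-joint arm with a two-finger parallel gripper is mounted at the origin on the work surface. World frame = base frame: x ahead of the robot, y to its left, z up, the work surface at z = 0. Lengths are in mm, angles in rad, forces in N, time in s.
With the tool pointing down it reaches from about 400 to 875 mm from the base axis. Payload 4.4 kg.
Tool frame: the origin (TCP) lies midway between the tips of the shut fingers; the grasp point (between the pads) lies 19 mm behind it; z points along the fingers, y is the line along which they close (so a half turn about z gives the same grasp; the last joint's range is limited). The gripper opens to 85 mm and grips with 20 to 120 N. Pads are 22 mm wide; open, the fingers measure 114 mm over their backs; the gripper's body (76 mm by 85 mm) begins 54 mm behind the grasp point. The pads swing forward as they close: fully open they stand 13 mm farther back than shut.
Start: joints at [1.089, 0.628, 0.038, 1.517, -0.027, 0.996, -0.02], TCP at [262.577, -594.618, 231.313] pointing down, gripper open.
Joint ranges: [-3.06, 3.06], [-0.37, 2.12], [-1.25, 1.32], [0.18, 2.47], [-1.1, 4.24], [0.23, 1.98], [-2.94, 2.94]. Speed limits (rad/s): [2.57, 2.57, 3.14, 3.14, 3.14, 3.14, 3.14].

## Interface

Orientations are given as [roll, pitch, yaw] about the fixed x, y, z axes, in that order (R = Rz(yaw) Ry(pitch) Rx(roll)).
In Python, from cell import read_state, get_image, finish_job gives the robot as it stands.
- The arm moves only by the tool send_rows, never from a script. Its argument "series" is a list of rows, each an object of numbers: "ax", "ay", "az": the turn, a rotation vector about the tool's x, y, z in rad; "dx", "dy", "dz": the shift along the tool's x, y, z in cm; "hand": the closure, from 0 (fully open) to 1 (shut). In form: [{"ax": .., "ay": .., "az": .., "dx": .., "dy": .., "dz": .., "hand": ..}, ...]. A call has 1 to 10 rows; each row is the pose to reach, as a shift and turn from the pose commanded when the call began, along the tool's axes at that moment; what a row does not reach only later rows make up. A row lasts 1/10 s, in which the tool goes at most 50 mm and 8.59 degrees, less where a joint would pass 70% of its speed; a pose out of reach is approached as far as the arm can. A call with a gripper value outside its range is refused whole. The fingers move at their own pace and stop on an object; the grip force is fixed at half the most. Time passes only in rows, so rows that repeat a pose let the fingers close. It gives the time, the measured TCP pose, the force, the opening and the grip force at its end, in the units of the state.
- read_state(): the state, without advancing time (a new reading comes with each control period).
- get_image(name): name is "side" or "top"; returns a dict with "pixels" (420x560x3 uint8, red, green, blue), "mtx" (3x3 intrinsics, pixels), "R" (3x3) and "t" (3): a world point X has camera coordinates R X + t. Camera axes: x right, y down, z forward; pixel columns grow to the right and rows downward; lengths in mm; the calibration is good to about 2 mm. A picture is of the moment at which its call begins. There is no depth.
- finish_job(): hands the job in; it is judged then, once.
The state is a dict: "clock": time; "qpos": joint angles; "qd": joint speeds; "tau": joint torques, N m; "eef_pos": TCP position; "tool_rot": TCP orientation; "force": force on the tool from outside, world axes, zero at the start; "torque": the same for the moment, N m; "width": finger opening in mm; "gripper_force": force on a finger pad.
Only numpy, scipy, OpenCV 4.12 (cv2) and the standard library are available. Lean on these libraries where they do the work, as an engineer would, in place of code of your own. Each camera call takes 0.05 s, during which the arm holds its last target. There are 200 camera calls.

## Working session

There is one attempt and no reset: what is moved stays moved. The work goes in short steps, Python scripts to look and compute and a tool call to move; the robot and the scene stay as the last step left them, time stands still between calls to the robot, and variables do not carry over. Pictures are saved under pics/ and viewed, at most 10 in all, crops included, and the job is handed in when it is done.

Besides the shell and the picture viewer there is one more tool, called after "Emit:" in YAML: its name, and indented under it one key for each argument. send_rows: Moves the arm, as the interface text tells. Its arguments: {"type":"object","properties":{"series":{"type":"array","items":{"type":"object","properties":{"ax":{"type":"number"},"ay":{"type":"number"},"az":{"type":"number"},"dx":{"type":"number"},"dy":{"type":"number"},"dz":{"type":"number"},"hand":{"type":"number"}}}}},"required":["series"]}

```bash
ls; mkdir -p pics; python3 - <<'E'
from cell import *
import cv2,pickle
s=read_state();print({k:s[k] for k in('clock','eef_pos','tool_rot','force','width')})
for n in('top','side'):
    d=get_image(n);pickle.dump(d,open(n+'.pkl','wb'));cv2.imwrite(f'pics/{n}0.png',d['pixels'][:,:,::-1]);print(n,d['mtx'],d['R'],d['t'])
E
```

```text
pics
{'clock': 0.0, 'eef_pos': array([ 262.3295529 , -594.00799025,  230.37522495]), 'tool_rot': array([-3.13964428e+00,  2.55968459e-05,  4.15823230e-01]), 'force': array([-0.47803249, -0.41715688,  0.13431328]), 'width': 85.11922327329377}
top [[457.92790933   0.         271.96639085]
 [  0.         457.92790933 213.74280881]
 [  0.           0.           1.        ]] [[ 0.01829797 -0.99974891 -0.01293486]
 [-0.99250644 -0.01659913 -0.12105967]
 [ 0.12081457  0.01505308 -0.99256095]] [  33.16975975  614.1588538  1348.67687666]
side [[440.82418811   0.         277.14883453]
 [  0.         440.82418811 199.58182837]
 [  0.           0.           1.        ]] [[-0.83704947 -0.54678761  0.01927416]
 [-0.4114703   0.60589865 -0.68086637]
 [ 0.36061111 -0.57784958 -0.73215401]] [516.69452706 344.33435164 946.8679302 ]
```

View pics/top0.png

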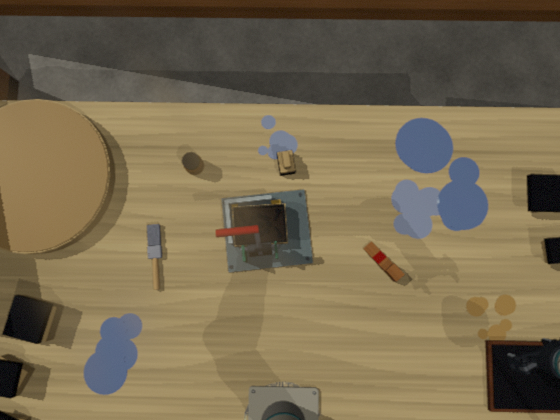

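View pics/side0.png

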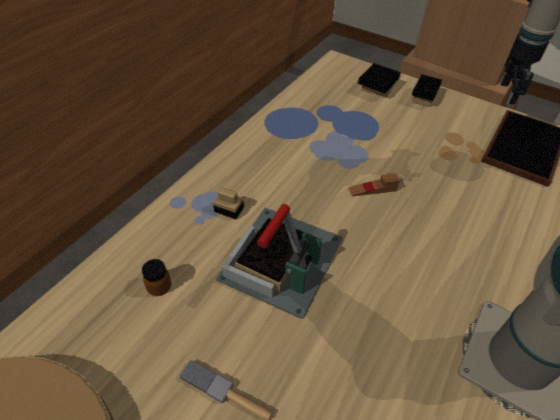

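The top view shows the jig near (267,230), with its fence sides to the top and left and the red handle around (237,231). The wedge lies at (385,262), tip to the upper left. The stamp, ink and brush are clear of it. I'll enlarge the jig and the wedge.

```bash
python3 - <<'E'
import cv2,pickle
import numpy as np
t=pickle.load(open('top.pkl','rb'))['pixels'][:,:,::-1];s=pickle.load(open('side.pkl','rb'))['pixels'][:,:,::-1]
cv2.imwrite('pics/topc.png',cv2.resize(np.ascontiguousarray(t[180:290,215:415]),None,fx=4,fy=4,interpolation=cv2.INTER_CUBIC))
cv2.imwrite('pics/sidec.png',cv2.resize(np.ascontiguousarray(s[165:315,215:415]),None,fx=4,fy=4,interpolation=cv2.INTER_CUBIC))
E
```

```text
(no output)
```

View pics/topc.png

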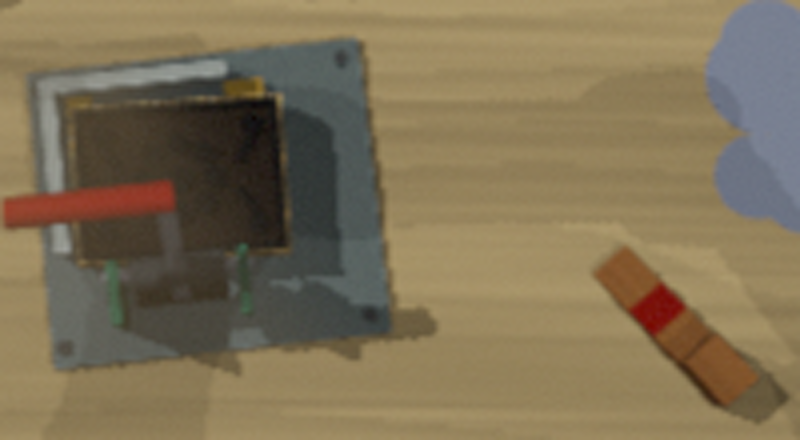

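View pics/sidec.png

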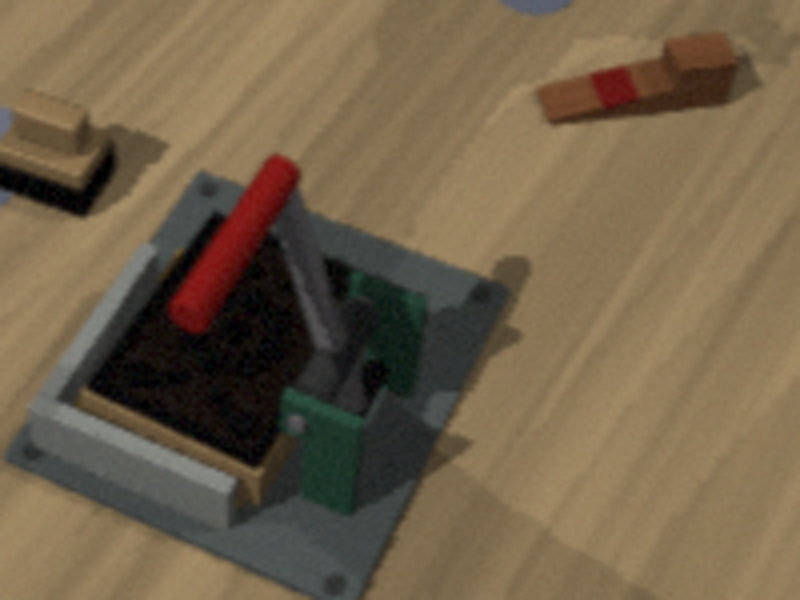

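The top crop shows the plate corners at (28,75), (362,40), (390,330) and (55,370). The wedge tip is at (593,270)/(627,243), with its grip block around (725,370). The side crop shows the same plate corners, with the handle from (190,318) to (285,165). I'll fit the poses to these.

```bash
cat > h.py <<'E'
import numpy as np,pickle,cv2
from scipy.optimize import least_squares
from scipy.spatial.transform import Rotation as Ro
C={n:pickle.load(open(f'{n}.pkl','rb')) for n in('top','side')}
O={'top':(215,180),'side':(215,165)}
def proj(n,X):
    d=C[n];c=np.atleast_2d(X)@d['R'].T+d['t'];p=c@d['mtx'].T;return p[:,:2]/p[:,2:]
def W(p,L):
    L=np.atleast_2d(np.array(L,float));c,s=np.cos(p[2]),np.sin(p[2])
    return np.c_[p[0]+c*L[:,0]-s*L[:,1],p[1]+s*L[:,0]+c*L[:,1],L[:,2]]
def full(n,c): return (np.array(c,float)+.5)/4-.5+np.array(O[n])
def fit(obs,p0):
    f=lambda p:np.concatenate([(proj(n,W(p,L))[0]-full(n,c)) for n,L,c in obs])
    r=least_squares(f,p0,loss='soft_l1');return r.x,r.fun.reshape(-1,2)
E
python3 - <<'E'
from h import *
np.set_printoptions(precision=2,suppress=True)
jo=[('top',(85,-155,8),(362,40)),('top',(85,105,8),(28,75)),('top',(-145,105,8),(55,370)),('top',(-145,-155,8),(390,330)),
('side',(85,-155,8),(200,170)),('side',(85,105,8),(8,460)),('side',(-145,-155,8),(508,288)),('side',(-145,105,8),(358,602))]
p,r=fit(jo,[550,0,0.1]);print('jig',p);print(r)
print('bar ends top', (proj('top',W(p,[(-43,105,219),(-43,6,219)]))+.5-np.array(O['top']))*4,'side',(proj('side',W(p,[(-43,105,219),(-43,6,219)]))+.5-np.array(O['side']))*4)
wo=[('top',(112.5,17,6),(593,270)),('top',(112.5,-17,6),(627,243)),('top',(-22.5,-17,44),(758,372)),('top',(-22.5,17,44),(726,407)),
('side',(112.5,17,6),(555,108)),('side',(112.5,-17,6),(537,90)),('side',(-22.5,17,44),(728,72)),('side',(-22.5,-17,44),(738,40)),('side',(22.5,-17,44),(678,34)),('side',(22.5,17,44),(663,52))]
q,r=fit(wo,[450,-250,0.8]);print('wedge',q);print(r)
q,r=fit([o for o in wo if 1],[450,-250,2.4]);print('wedge',q);print(r)
print('block top corners top',(proj('top',W(p,[(60-12,80-8,60),(60-12,-88,60),(-72,-88,60),(-72,72,60)]))+.5-np.array(O['top']))*4)
print('grip W',W(p,[(-43,60,219),(-125,60,219),(0,-62,8)]))
E
```

```text
jig [590.97  87.86  -6.15]
[[-0.86 -0.41]
 [-0.44  0.35]
 [ 0.32  0.71]
 [ 1.31  1.  ]
 [-0.26 -0.49]
 [-0.85 -1.29]
 [ 0.91 -0.86]
 [-0.69  1.72]]
bar ends top [[  6.54 219.47]
 [156.85 202.26]] side [[193.1  318.65]
 [277.76 184.44]]
wedge [ 444.31 -323.15    0.71]
[[ 0.36  0.19]
 [ 0.25 -0.16]
 [ 0.29  1.91]
 [-0.36  0.59]
 [-2.31  2.17]
 [-0.65 -1.68]
 [ 2.6  -1.96]
 [-3.63 -2.17]
 [-3.67  0.53]
 [ 3.56  4.29]]
wedge [ 444.31 -323.15  -68.4 ]
[[ 0.36  0.19]
 [ 0.25 -0.16]
 [ 0.29  1.91]
 [-0.36  0.59]
 [-2.31  2.17]
 [-0.65 -1.68]
 [ 2.6  -1.96]
 [-3.63 -2.17]
 [-3.67  0.53]
 [ 3.56  4.29]]
block top corners top [[ 67.02 109.85]
 [279.92  85.48]
 [298.82 245.11]
 [ 83.62 269.75]]
grip W [[540.48 141.7  219.  ]
 [459.18 130.95 219.  ]
 [599.1   26.39   8.  ]]
```

```bash
python3 - <<'E'
from h import *
np.set_printoptions(precision=2,suppress=True)
jo=[('top',(85,-155,8),(362,40)),('top',(85,105,8),(28,75)),('top',(-145,105,8),(55,370)),('top',(-145,-155,8),(390,330)),
('top',(60,80,50),(55,90)),('top',(-43,105,219),(5,213))]
p,r=fit(jo,[590,88,0.13]);print('jig top',p);print(r)
jo=[('side',(85,-155,8),(200,170)),('side',(85,105,8),(8,460)),('side',(-145,-155,8),(510,288)),('side',(-43,105,219),(190,318))]
p2,r=fit(jo,[590,88,0.13]);print('jig side',p2);print(r)
wo=[('top',(112.5,17,6),(593,270)),('top',(112.5,-17,6),(627,243)),('top',(-22.5,-17,44),(758,372)),('top',(-22.5,17,44),(726,407)),('top',(22.5,-17,44),(718,335)),('top',(22.5,17,44),(688,368))]
q,r=fit(wo,[450,-320,0.7]);print('wedge',q);print(r)
d=C['side']['pixels'][:,:,::-1]
c=np.ascontiguousarray(d[166:206,340:410]);c=cv2.resize(c,None,fx=10,fy=10,interpolation=cv2.INTER_CUBIC)
for L,col in(((112.5,17,6),(0,255,0)),((112.5,-17,6),(0,255,0)),((-22.5,17,44),(255,0,0)),((-22.5,-17,44),(255,0,0)),((22.5,17,44),(255,255,0)),((22.5,-17,44),(255,255,0))):
    u=((proj('side',W(q,L))[0]+.5-np.array((340,166)))*10).astype(int);cv2.circle(c,tuple(map(int,u)),4,col,-1)
cv2.imwrite('pics/w.png',c)
E
```

```text
jig top [593.2   88.03   0.12]
[[-0.52 -0.58]
 [-0.19 -0.78]
 [-0.3  -0.37]
 [ 0.78  0.92]
 [ 0.34  0.6 ]
 [-0.01  0.2 ]]
jig side [590.13  89.42   0.13]
[[-0.24 -0.02]
 [-1.01 -0.72]
 [ 0.48 -0.24]
 [ 0.47  0.75]]
wedge [ 445.15 -323.81    0.73]
[[ 0.09  0.49]
 [-0.18 -0.03]
 [ 0.55  1.44]
 [ 0.06  0.29]
 [ 0.18 -0.89]
 [-0.8  -1.59]]
```

View pics/w.png

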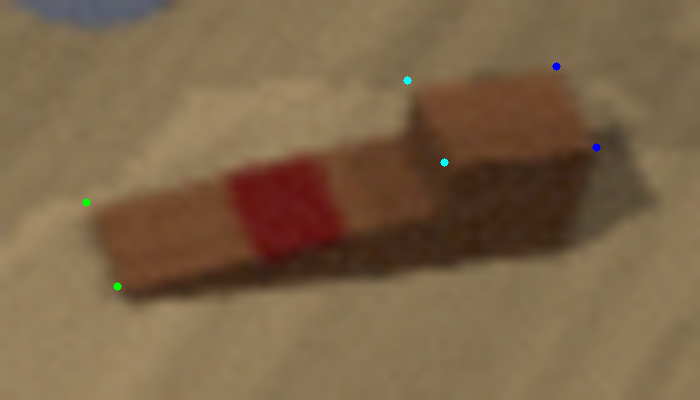

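The wedge overlay matches the side view to about 1 px (2 mm), and both cameras agree on the jig at roughly (592, 88, yaw 0.125). Next I'll work out the approach to the lever.

```bash
cat > g.py <<'E'
from h import *
from cell import *
J=np.array([591.8,88.5,0.125])
DOWN=lambda yaw:Ro.from_euler('xyz',[np.pi,0,yaw])
def go(xyz,yaw,s=None):
    s=s or read_state();R=Ro.from_euler('xyz',s['tool_rot'])
    d=R.inv().apply(np.array(xyz)-s['eef_pos'])/10;a=(R.inv()*DOWN(yaw)).as_rotvec()
    print('t',round(s['clock'],2),'eef',s['eef_pos'].round(1),'F',s['force'].round(1),'w',round(s['width'],1),'| to',np.round(xyz,1),'d',d.round(2),'a',a.round(3))
def jw(x,y,z,p=J): return W(p,[(x,y,z)])[0]
E
python3 - <<'E'
from g import *
go(jw(-43,60,290),.125+np.pi/2)
E
```

```text
t 0.1 eef [ 262.3 -594.1  230.5] F [-0.  -0.5 -0.3] w 85.4 | to [541.7 142.7 290. ] d [ 55.31 -56.13  -5.86] a [-2.00e-03 -1.00e-03 -1.28e+00]
```

Emit:
send_rows:
  series:
    - {"dx": 27, "dy": -28, "dz": -5.9, "az": -0.64, "hand": 0}
    - {"dx": 55.3, "dy": -56.1, "dz": -5.9, "az": -1.28, "hand": 0}
    - {"dx": 55.3, "dy": -56.1, "dz": -5.9, "az": -1.28, "hand": 0}
    - {"dx": 55.3, "dy": -56.1, "dz": -5.9, "az": -1.28, "hand": 0}
    - {"dx": 55.3, "dy": -56.1, "dz": -5.9, "az": -1.28, "hand": 0}
    - {"dx": 55.3, "dy": -56.1, "dz": -5.9, "az": -1.28, "hand": 0}
    - {"dx": 55.3, "dy": -56.1, "dz": -5.9, "az": -1.28, "hand": 0}
    - {"dx": 55.3, "dy": -56.1, "dz": -5.9, "az": -1.28, "hand": 0}
    - {"dx": 55.3, "dy": -56.1, "dz": -5.9, "az": -1.28, "hand": 0}
    - {"dx": 55.3, "dy": -56.1, "dz": -5.9, "az": -1.28, "hand": 0}

```text
invalid input at $.series[0]: expected keys ax, ay, az, dx, dy, dz, hand
```

```bash
python3 - <<'E'
from g import *
go(jw(-43,60,290),.125+np.pi/2)
E
```

```text
t 0.1 eef [ 262.3 -594.1  230.5] F [-0.  -0.5 -0.3] w 85.4 | to [541.7 142.7 290. ] d [ 55.31 -56.13  -5.86] a [-2.00e-03 -1.00e-03 -1.28e+00]
```

Emit:
send_rows:
  series:
    - {"ax": 0, "ay": 0, "az": -1.28, "dx": 55.3, "dy": -56.1, "dz": -5.9, "hand": 0}
    - {"ax": 0, "ay": 0, "az": -1.28, "dx": 55.3, "dy": -56.1, "dz": -5.9, "hand": 0}
    - {"ax": 0, "ay": 0, "az": -1.28, "dx": 55.3, "dy": -56.1, "dz": -5.9, "hand": 0}
    - {"ax": 0, "ay": 0, "az": -1.28, "dx": 55.3, "dy": -56.1, "dz": -5.9, "hand": 0}
    - {"ax": 0, "ay": 0, "az": -1.28, "dx": 55.3, "dy": -56.1, "dz": -5.9, "hand": 0}
    - {"ax": 0, "ay": 0, "az": -1.28, "dx": 55.3, "dy": -56.1, "dz": -5.9, "hand": 0}
    - {"ax": 0, "ay": 0, "az": -1.28, "dx": 55.3, "dy": -56.1, "dz": -5.9, "hand": 0}
    - {"ax": 0, "ay": 0, "az": -1.28, "dx": 55.3, "dy": -56.1, "dz": -5.9, "hand": 0}
    - {"ax": 0, "ay": 0, "az": -1.28, "dx": 55.3, "dy": -56.1, "dz": -5.9, "hand": 0}
    - {"ax": 0, "ay": 0, "az": -1.28, "dx": 55.3, "dy": -56.1, "dz": -5.9, "hand": 0}

```text
clock: 1.1
eef_pos: [439.5, -126.6, 268.8]
tool_rot: [-3.141, -0.0, 1.697]
force: [1.3, -0.2, -0.8]
width: 85.4
gripper_force: 0.0
```

```bash
python3 - <<'E'
from g import *
go(jw(-43,60,290),.125+np.pi/2)
E
```

```text
t 1.1 eef [ 439.5 -126.6  268.8] F [ 1.3 -0.2 -0.8] w 85.4 | to [541.7 142.7 290. ] d [25.43 13.53 -2.13] a [-0.    -0.     0.001]
```

Emit:
send_rows:
  series:
    - {"ax": 0, "ay": 0, "az": 0, "dx": 25.4, "dy": 13.5, "dz": -2.1, "hand": 0}
    - {"ax": 0, "ay": 0, "az": 0, "dx": 25.4, "dy": 13.5, "dz": -2.1, "hand": 0}
    - {"ax": 0, "ay": 0, "az": 0, "dx": 25.4, "dy": 13.5, "dz": -2.1, "hand": 0}
    - {"ax": 0, "ay": 0, "az": 0, "dx": 25.4, "dy": 13.5, "dz": -2.1, "hand": 0}
    - {"ax": 0, "ay": 0, "az": 0, "dx": 25.4, "dy": 13.5, "dz": -2.1, "hand": 0}
    - {"ax": 0, "ay": 0, "az": 0, "dx": 25.4, "dy": 13.5, "dz": -2.1, "hand": 0}
    - {"ax": 0, "ay": 0, "az": 0, "dx": 25.4, "dy": 13.5, "dz": -2.1, "hand": 0}
    - {"ax": 0, "ay": 0, "az": 0, "dx": 25.4, "dy": 13.5, "dz": -2.1, "hand": 0}

```text
clock: 1.9
eef_pos: [541.2, 141.1, 289.0]
tool_rot: [-3.14, 0.0, 1.698]
force: [0.8, -0.7, -0.1]
width: 85.2
gripper_force: 0.0
```

```bash
python3 - <<'E'
from g import *
go(jw(-43,60,196),.125+np.pi/2)
E
```

```text
t 1.9 eef [541.2 141.1 289. ] F [ 0.8 -0.7 -0.1] w 85.2 | to [541.7 142.7 196. ] d [0.16 0.08 9.3 ] a [-0.001  0.     0.002]
```

Emit:
send_rows:
  series:
    - {"ax": 0, "ay": 0, "az": 0, "dx": 0.1, "dy": 0.1, "dz": 4, "hand": 0}
    - {"ax": 0, "ay": 0, "az": 0, "dx": 0.1, "dy": 0.1, "dz": 8, "hand": 0}
    - {"ax": 0, "ay": 0, "az": 0, "dx": 0.1, "dy": 0.1, "dz": 9.3, "hand": 0}
    - {"ax": 0, "ay": 0, "az": 0, "dx": 0.1, "dy": 0.1, "dz": 9.3, "hand": 0.3}
    - {"ax": 0, "ay": 0, "az": 0, "dx": 0.1, "dy": 0.1, "dz": 9.3, "hand": 0.64}
    - {"ax": 0, "ay": 0, "az": 0, "dx": 0.1, "dy": 0.1, "dz": 9.3, "hand": 0.64}
    - {"ax": 0, "ay": 0, "az": 0, "dx": 0.1, "dy": 0.1, "dz": 9.3, "hand": 0.64}
    - {"ax": 0, "ay": 0, "az": 0, "dx": 0.1, "dy": 0.1, "dz": 9.3, "hand": 0.64}

```text
clock: 2.7
eef_pos: [543.1, 141.7, 197.7]
tool_rot: [3.14, -0.0, 1.696]
force: [-0.2, -0.4, -0.3]
width: 31.2
gripper_force: 0.0
```

```bash
python3 - <<'E'
from g import *
import cv2
d=get_image('side');cv2.imwrite('pics/s2.png',cv2.resize(np.ascontiguousarray(d['pixels'][150:300,180:380,::-1]),None,fx=4,fy=4,interpolation=cv2.INTER_CUBIC))
go(jw(-43,60,196),.125+np.pi/2)
E
```

```text
t 2.75 eef [542.9 141.7 197.5] F [-0.6 -0.4  0.3] w 30.6 | to [541.7 142.7 196. ] d [ 0.12 -0.12  0.15] a [ 0.002 -0.    -0.   ]
```

View pics/s2.png

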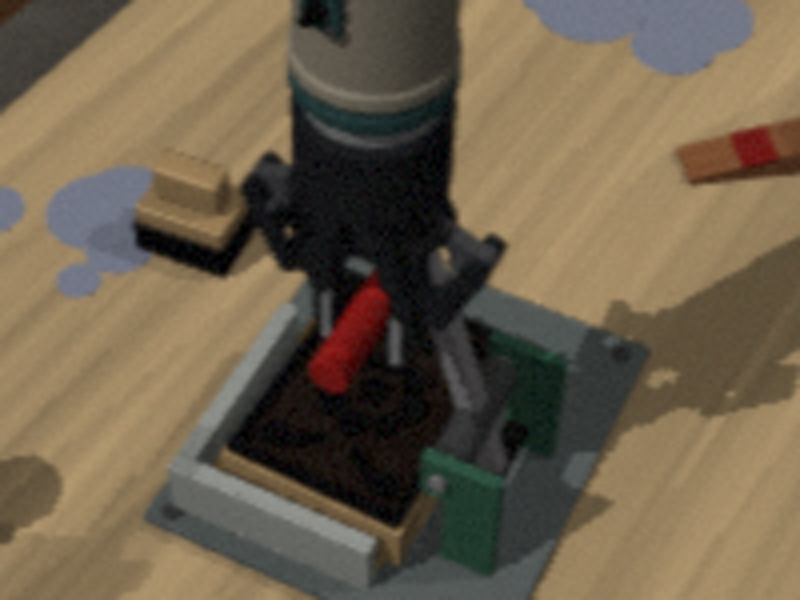

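The red bar sits between the fingers near (350,345) in the crop, and the tips reach below it. Now I'll pull toward jig -x, which is tool -y.

Emit:
send_rows:
  series:
    - {"ax": 0, "ay": 0, "az": 0, "dx": 0, "dy": -0.4, "dz": 0, "hand": 0.64}
    - {"ax": 0, "ay": 0, "az": 0, "dx": 0, "dy": -0.8, "dz": -0.1, "hand": 0.64}
    - {"ax": 0, "ay": 0, "az": 0, "dx": 0, "dy": -1.2, "dz": -0.2, "hand": 0.64}
    - {"ax": 0, "ay": 0, "az": 0, "dx": 0, "dy": -1.6, "dz": -0.3, "hand": 0.64}
    - {"ax": 0, "ay": 0, "az": 0, "dx": 0, "dy": -2.0, "dz": -0.4, "hand": 0.64}
    - {"ax": 0, "ay": 0, "az": 0, "dx": 0, "dy": -2.4, "dz": -0.5, "hand": 0.64}
    - {"ax": 0, "ay": 0, "az": 0, "dx": 0, "dy": -2.8, "dz": -0.5, "hand": 0.64}
    - {"ax": 0, "ay": 0, "az": 0, "dx": 0, "dy": -3.2, "dz": -0.6, "hand": 0.64}
    - {"ax": 0, "ay": 0, "az": 0, "dx": 0, "dy": -3.6, "dz": -0.6, "hand": 0.64}
    - {"ax": 0, "ay": 0, "az": 0, "dx": 0, "dy": -4.0, "dz": -0.6, "hand": 0.64}

```text
clock: 3.75
eef_pos: [508.5, 137.4, 205.2]
tool_rot: [3.129, -0.002, 1.695]
force: [9.7, -0.3, 6.7]
width: 31.1
gripper_force: 4.8
```

Emit:
send_rows:
  series:
    - {"ax": 0, "ay": 0, "az": 0, "dx": 0, "dy": -0.4, "dz": 0, "hand": 0.64}
    - {"ax": 0, "ay": 0, "az": 0, "dx": 0, "dy": -0.8, "dz": 0, "hand": 0.64}
    - {"ax": 0, "ay": 0, "az": 0, "dx": 0, "dy": -1.2, "dz": 0.1, "hand": 0.64}
    - {"ax": 0, "ay": 0, "az": 0, "dx": 0, "dy": -1.6, "dz": 0.2, "hand": 0.64}
    - {"ax": 0, "ay": 0, "az": 0, "dx": 0, "dy": -2.0, "dz": 0.3, "hand": 0.64}
    - {"ax": 0, "ay": 0, "az": 0, "dx": 0, "dy": -2.4, "dz": 0.3, "hand": 0.64}
    - {"ax": 0, "ay": 0, "az": 0, "dx": 0, "dy": -2.8, "dz": 0.4, "hand": 0.64}
    - {"ax": 0, "ay": 0, "az": 0, "dx": 0, "dy": -3.2, "dz": 0.5, "hand": 0.64}
    - {"ax": 0, "ay": 0, "az": 0, "dx": 0, "dy": -3.6, "dz": 0.5, "hand": 0.64}
    - {"ax": 0, "ay": 0, "az": 0, "dx": 0, "dy": -4.0, "dz": 0.6, "hand": 0.64}

```text
clock: 4.75
eef_pos: [469.9, 133.6, 199.6]
tool_rot: [3.126, -0.003, 1.695]
force: [10.8, 0.6, 7.3]
width: 30.9
gripper_force: 5.3
```

```bash
python3 - <<'E'
from g import *
go(jw(-125,60,196),.125+np.pi/2)
E
```

```text
t 4.75 eef [469.9 133.6 199.6] F [10.8  0.6  7.3] w 30.9 | to [460.3 132.4 196. ] d [ 0.   -0.98  0.34] a [ 0.016 -0.003 -0.   ]
```

Emit:
send_rows:
  series:
    - {"ax": 0, "ay": 0, "az": 0, "dx": 0, "dy": -0.3, "dz": 0.1, "hand": 0.64}
    - {"ax": 0, "ay": 0, "az": 0, "dx": 0, "dy": -0.6, "dz": 0.1, "hand": 0.64}
    - {"ax": 0, "ay": 0, "az": 0, "dx": 0, "dy": -0.8, "dz": 0.2, "hand": 0.64}
    - {"ax": 0, "ay": 0, "az": 0, "dx": 0, "dy": -1.0, "dz": 0.2, "hand": 0.64}
    - {"ax": 0, "ay": 0, "az": 0, "dx": 0, "dy": -1.1, "dz": 0.2, "hand": 0.64}

```text
clock: 5.25
eef_pos: [458.5, 132.3, 196.9]
tool_rot: [3.128, -0.004, 1.696]
force: [10.9, 1.7, -0.5]
width: 30.9
gripper_force: 5.9
```

Emit:
send_rows:
  series:
    - {"ax": 0, "ay": 0, "az": 0, "dx": 0, "dy": -0.1, "dz": 0, "hand": 0.64}
    - {"ax": 0, "ay": 0, "az": 0, "dx": 0, "dy": -0.2, "dz": 0, "hand": 0.64}
    - {"ax": 0, "ay": 0, "az": 0, "dx": 0, "dy": -0.2, "dz": 0, "hand": 0.64}

```text
clock: 5.55
eef_pos: [456.9, 132.1, 196.6]
tool_rot: [3.127, -0.004, 1.696]
force: [13.0, 1.3, -2.5]
width: 30.7
gripper_force: 6.6
```

Emit:
send_rows:
  series:
    - {"ax": 0, "ay": 0, "az": 0, "dx": 0, "dy": -0.1, "dz": 0, "hand": 0.64}
    - {"ax": 0, "ay": 0, "az": 0, "dx": 0, "dy": -0.2, "dz": 0, "hand": 0.64}
    - {"ax": 0, "ay": 0, "az": 0, "dx": 0, "dy": -0.3, "dz": 0, "hand": 0.64}

```text
clock: 5.85
eef_pos: [456.7, 132.1, 196.6]
tool_rot: [3.122, -0.005, 1.695]
force: [22.5, 2.3, -12.7]
width: 31.2
gripper_force: 10.9
```

The force rises while the tool stays put, so the lever is at its stop. Now I'll ease it home.

Emit:
send_rows:
  series:
    - {"ax": 0, "ay": 0, "az": 0, "dx": 0, "dy": 0.2, "dz": 0, "hand": 0.64}
    - {"ax": 0, "ay": 0, "az": 0, "dx": 0, "dy": 0.4, "dz": 0, "hand": 0.64}
    - {"ax": 0, "ay": 0, "az": 0, "dx": 0, "dy": 0.7, "dz": -0.1, "hand": 0.64}
    - {"ax": 0, "ay": 0, "az": 0, "dx": 0, "dy": 1.0, "dz": -0.1, "hand": 0.64}
    - {"ax": 0, "ay": 0, "az": 0, "dx": 0, "dy": 1.3, "dz": -0.2, "hand": 0.64}
    - {"ax": 0, "ay": 0, "az": 0, "dx": 0, "dy": 1.6, "dz": -0.3, "hand": 0.64}
    - {"ax": 0, "ay": 0, "az": 0, "dx": 0, "dy": 1.9, "dz": -0.4, "hand": 0.64}
    - {"ax": 0, "ay": 0, "az": 0, "dx": 0, "dy": 2.2, "dz": -0.5, "hand": 0.64}
    - {"ax": 0, "ay": 0, "az": 0, "dx": 0, "dy": 2.5, "dz": -0.6, "hand": 0.64}
    - {"ax": 0, "ay": 0, "az": 0, "dx": 0, "dy": 2.8, "dz": -0.7, "hand": 0.64}

```text
clock: 6.85
eef_pos: [478.3, 134.1, 202.3]
tool_rot: [3.135, -0.002, 1.696]
force: [7.7, 1.2, -5.4]
width: 31.1
gripper_force: 4.0
```

Emit:
send_rows:
  series:
    - {"ax": 0, "ay": 0, "az": 0, "dx": 0, "dy": 0.3, "dz": 0, "hand": 0.64}
    - {"ax": 0, "ay": 0, "az": 0, "dx": 0, "dy": 0.6, "dz": -0.1, "hand": 0.64}
    - {"ax": 0, "ay": 0, "az": 0, "dx": 0, "dy": 0.9, "dz": -0.1, "hand": 0.64}
    - {"ax": 0, "ay": 0, "az": 0, "dx": 0, "dy": 1.2, "dz": -0.1, "hand": 0.64}
    - {"ax": 0, "ay": 0, "az": 0, "dx": 0, "dy": 1.5, "dz": -0.1, "hand": 0.64}
    - {"ax": 0, "ay": 0, "az": 0, "dx": 0, "dy": 1.8, "dz": -0.1, "hand": 0.64}
    - {"ax": 0, "ay": 0, "az": 0, "dx": 0, "dy": 2.1, "dz": -0.1, "hand": 0.64}
    - {"ax": 0, "ay": 0, "az": 0, "dx": 0, "dy": 2.4, "dz": -0.1, "hand": 0.64}
    - {"ax": 0, "ay": 0, "az": 0, "dx": 0, "dy": 2.7, "dz": 0, "hand": 0.64}
    - {"ax": 0, "ay": 0, "az": 0, "dx": 0, "dy": 3.0, "dz": 0, "hand": 0.64}

```text
clock: 7.85
eef_pos: [507.3, 137.6, 202.3]
tool_rot: [3.136, -0.001, 1.696]
force: [5.7, 0.9, -3.6]
width: 31.2
gripper_force: 2.9
```

Emit:
send_rows:
  series:
    - {"ax": 0, "ay": 0, "az": 0, "dx": 0, "dy": 0.3, "dz": 0.1, "hand": 0.64}
    - {"ax": 0, "ay": 0, "az": 0, "dx": 0, "dy": 0.6, "dz": 0.1, "hand": 0.64}
    - {"ax": 0, "ay": 0, "az": 0, "dx": 0, "dy": 0.9, "dz": 0.2, "hand": 0.64}
    - {"ax": 0, "ay": 0, "az": 0, "dx": 0, "dy": 1.2, "dz": 0.3, "hand": 0.64}
    - {"ax": 0, "ay": 0, "az": 0, "dx": 0, "dy": 1.5, "dz": 0.3, "hand": 0.64}
    - {"ax": 0, "ay": 0, "az": 0, "dx": 0, "dy": 1.8, "dz": 0.4, "hand": 0.64}
    - {"ax": 0, "ay": 0, "az": 0, "dx": 0, "dy": 2.1, "dz": 0.5, "hand": 0.64}
    - {"ax": 0, "ay": 0, "az": 0, "dx": 0, "dy": 2.4, "dz": 0.5, "hand": 0.64}
    - {"ax": 0, "ay": 0, "az": 0, "dx": 0, "dy": 2.6, "dz": 0.6, "hand": 0.64}
    - {"ax": 0, "ay": 0, "az": 0, "dx": 0, "dy": 2.8, "dz": 0.6, "hand": 0.64}

```text
clock: 8.85
eef_pos: [533.8, 140.8, 196.0]
tool_rot: [3.139, -0.001, 1.696]
force: [3.6, 1.3, -2.6]
width: 30.9
gripper_force: 2.2
```

```bash
python3 - <<'E'
from g import *
go(jw(-43,60,196),.125+np.pi/2)
E
```

```text
t 8.85 eef [533.8 140.8 196. ] F [ 3.6  1.3 -2.6] w 30.9 | to [541.7 142.7 196. ] d [ 0.08  0.81 -0.  ] a [ 0.003 -0.001  0.   ]
```

Emit:
send_rows:
  series:
    - {"ax": 0, "ay": 0, "az": 0, "dx": 0, "dy": 0.15, "dz": 0, "hand": 0.64}
    - {"ax": 0, "ay": 0, "az": 0, "dx": 0, "dy": 0.3, "dz": 0.1, "hand": 0.64}
    - {"ax": 0, "ay": 0, "az": 0, "dx": 0, "dy": 0.45, "dz": 0.1, "hand": 0.64}
    - {"ax": 0, "ay": 0, "az": 0, "dx": 0, "dy": 0.6, "dz": 0.1, "hand": 0.64}
    - {"ax": 0, "ay": 0, "az": 0, "dx": 0, "dy": 0.7, "dz": 0.1, "hand": 0.64}
    - {"ax": 0, "ay": 0, "az": 0, "dx": 0, "dy": 0.8, "dz": 0.1, "hand": 0.64}
    - {"ax": 0, "ay": 0, "az": 0, "dx": 0, "dy": 0.8, "dz": 0.1, "hand": 0.64}

```text
clock: 9.55
eef_pos: [539.4, 140.7, 194.4]
tool_rot: [-3.139, 0.001, 1.696]
force: [-0.5, -0.5, 0.1]
width: 30.6
gripper_force: 0.1
```

The contact force is gone, so the lever rests at home. I'll open and lift off.

Emit:
send_rows:
  series:
    - {"ax": 0, "ay": 0, "az": 0, "dx": 0, "dy": 0, "dz": 0, "hand": 0}
    - {"ax": 0, "ay": 0, "az": 0, "dx": 0, "dy": 0, "dz": 0, "hand": 0}
    - {"ax": 0, "ay": 0, "az": 0, "dx": 0, "dy": 0, "dz": 0, "hand": 0}
    - {"ax": 0, "ay": 0, "az": 0, "dx": 0, "dy": 0, "dz": -4, "hand": 0}
    - {"ax": 0, "ay": 0, "az": 0, "dx": 0, "dy": 0, "dz": -8, "hand": 0}
    - {"ax": 0, "ay": 0, "az": 0, "dx": 0, "dy": 0, "dz": -9, "hand": 0}

```text
clock: 10.15
eef_pos: [542.5, 142.4, 288.9]
tool_rot: [3.135, -0.001, 1.696]
force: [-0.4, 1.1, 0.3]
width: 85.7
gripper_force: 0.0
```

```bash
python3 - <<'E'
from g import *
go([445.5,-324,120],.72)
E
```

```text
t 10.15 eef [542.5 142.4 288.9] F [-0.4  1.1  0.3] w 85.7 | to [ 445.5 -324.   120. ] d [-45.09 -15.55  16.72] a [ 0.006 -0.005  0.976]
```

Emit:
send_rows:
  series:
    - {"ax": 0, "ay": 0, "az": 0.976, "dx": -45.1, "dy": -15.6, "dz": 0, "hand": 0}
    - {"ax": 0, "ay": 0, "az": 0.976, "dx": -45.1, "dy": -15.6, "dz": 0, "hand": 0}
    - {"ax": 0, "ay": 0, "az": 0.976, "dx": -45.1, "dy": -15.6, "dz": 0, "hand": 0}
    - {"ax": 0, "ay": 0, "az": 0.976, "dx": -45.1, "dy": -15.6, "dz": 0, "hand": 0}
    - {"ax": 0, "ay": 0, "az": 0.976, "dx": -45.1, "dy": -15.6, "dz": 16.7, "hand": 0}
    - {"ax": 0, "ay": 0, "az": 0.976, "dx": -45.1, "dy": -15.6, "dz": 16.7, "hand": 0}
    - {"ax": 0, "ay": 0, "az": 0.976, "dx": -45.1, "dy": -15.6, "dz": 16.7, "hand": 0}
    - {"ax": 0, "ay": 0, "az": 0.976, "dx": -45.1, "dy": -15.6, "dz": 16.7, "hand": 0}
    - {"ax": 0, "ay": 0, "az": 0.976, "dx": -45.1, "dy": -15.6, "dz": 16.7, "hand": 0}
    - {"ax": 0, "ay": 0, "az": 0.976, "dx": -45.1, "dy": -15.6, "dz": 16.7, "hand": 0}

```text
clock: 11.15
eef_pos: [445.4, -307.1, 128.6]
tool_rot: [-3.141, 0.0, 0.72]
force: [-0.2, -0.4, 0.2]
width: 85.0
gripper_force: 0.0
```

Emit:
send_rows:
  series:
    - {"ax": 0, "ay": 0, "az": 0, "dx": 0, "dy": 0, "dz": 0, "hand": 0}
    - {"ax": 0, "ay": 0, "az": 0, "dx": 0, "dy": 0, "dz": 0, "hand": 0}

```text
clock: 11.35
eef_pos: [444.8, -306.4, 128.7]
tool_rot: [-3.139, 0.001, 0.717]
force: [0.0, 0.6, 0.4]
width: 85.5
gripper_force: 0.0
```

```bash
python3 - <<'E'
from g import *
go([445.5,-324,9],.72)
E
```

```text
t 11.35 eef [ 444.8 -306.4  128.7] F [0.  0.6 0.4] w 85.5 | to [ 445.5 -324.     9. ] d [-1.09  1.41 11.97] a [-0.003  0.001 -0.003]
```

Emit:
send_rows:
  series:
    - {"ax": 0, "ay": 0, "az": 0, "dx": -1.1, "dy": 1.4, "dz": 2, "hand": 0}
    - {"ax": 0, "ay": 0, "az": 0, "dx": -1.1, "dy": 1.4, "dz": 6, "hand": 0}
    - {"ax": 0, "ay": 0, "az": 0, "dx": -1.1, "dy": 1.4, "dz": 9.5, "hand": 0}
    - {"ax": 0, "ay": 0, "az": 0, "dx": -1.1, "dy": 1.4, "dz": 11.5, "hand": 0}
    - {"ax": 0, "ay": 0, "az": 0, "dx": -1.1, "dy": 1.4, "dz": 12.2, "hand": 0}
    - {"ax": 0, "ay": 0, "az": 0, "dx": -1.1, "dy": 1.4, "dz": 12.2, "hand": 0}

```text
clock: 11.95
eef_pos: [447.7, -322.1, 7.8]
tool_rot: [-3.141, -0.001, 0.722]
force: [0.2, -0.8, 0.1]
width: 85.2
gripper_force: 0.0
```

```bash
python3 - <<'E'
from g import *
import cv2
d=get_image('side');cv2.imwrite('pics/s3.png',cv2.resize(np.ascontiguousarray(d['pixels'][130:230,310:450,::-1]),None,fx=5,fy=5,interpolation=cv2.INTER_CUBIC))
go([445.5,-324,7],.72)
E
```

```text
t 12.0 eef [ 448.1 -322.8    8.6] F [-0.4 -0.8 -0. ] w 85.8 | to [ 445.5 -324.     7. ] d [-0.28 -0.09  0.16] a [ 0.001 -0.001  0.001]
```

View pics/s3.png

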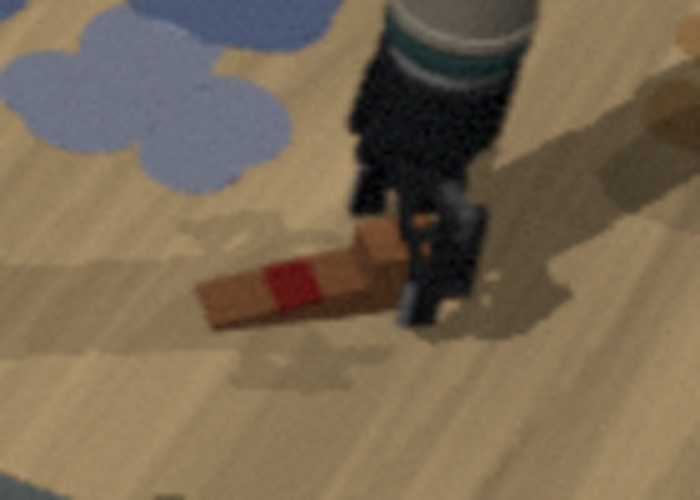

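The fingers straddle the grip block at (400,240), sitting slightly to its rear. I'll shift forward 3 mm and close.

Emit:
send_rows:
  series:
    - {"ax": 0, "ay": 0, "az": 0, "dx": 0.3, "dy": 0, "dz": 0, "hand": 0}
    - {"ax": 0, "ay": 0, "az": 0, "dx": 0.3, "dy": 0, "dz": 0, "hand": 0.5}
    - {"ax": 0, "ay": 0, "az": 0, "dx": 0.3, "dy": 0, "dz": 0, "hand": 1}
    - {"ax": 0, "ay": 0, "az": 0, "dx": 0.3, "dy": 0, "dz": 0, "hand": 1}
    - {"ax": 0, "ay": 0, "az": 0, "dx": 0.3, "dy": 0, "dz": 0, "hand": 1}
    - {"ax": 0, "ay": 0, "az": 0, "dx": 0.3, "dy": 0, "dz": 0, "hand": 1}
    - {"ax": 0, "ay": 0, "az": 0, "dx": 0.3, "dy": 0, "dz": 0, "hand": 1}

```text
clock: 12.7
eef_pos: [449.6, -321.9, 8.5]
tool_rot: [3.141, -0.0, 0.72]
force: [-1.0, 1.0, 4.5]
width: 33.5
gripper_force: 59.9
```

Emit:
send_rows:
  series:
    - {"ax": 0, "ay": 0, "az": 0, "dx": 0, "dy": 0, "dz": 0, "hand": 1}
    - {"ax": 0, "ay": 0, "az": 0, "dx": 0, "dy": 0, "dz": -2, "hand": 1}
    - {"ax": 0, "ay": 0, "az": 0, "dx": 0, "dy": 0, "dz": -5, "hand": 1}
    - {"ax": 0, "ay": 0, "az": 0, "dx": 0, "dy": 0, "dz": -5, "hand": 1}

```text
clock: 13.1
eef_pos: [451.2, -323.0, 60.7]
tool_rot: [3.136, -0.002, 0.719]
force: [1.0, -0.9, -0.6]
width: 33.2
gripper_force: 59.6
```

```bash
python3 - <<'E'
from g import *
go(jw(0,-235,58),.125+np.pi/2)
E
```

```text
t 13.1 eef [ 451.2 -323.    60.7] F [ 1.  -0.9 -0.6] w 33.2 | to [ 621.1 -144.7   58. ] d [24.53 -2.21  0.29] a [ 0.006  0.001 -0.976]
```

Emit:
send_rows:
  series:
    - {"ax": 0, "ay": 0, "az": -0.14, "dx": 4, "dy": -0.4, "dz": 0, "hand": 1}
    - {"ax": 0, "ay": 0, "az": -0.28, "dx": 8, "dy": -0.8, "dz": 0, "hand": 1}
    - {"ax": 0, "ay": 0, "az": -0.42, "dx": 12, "dy": -1.2, "dz": 0, "hand": 1}
    - {"ax": 0, "ay": 0, "az": -0.56, "dx": 16, "dy": -1.5, "dz": 0, "hand": 1}
    - {"ax": 0, "ay": 0, "az": -0.7, "dx": 19, "dy": -1.8, "dz": 0, "hand": 1}
    - {"ax": 0, "ay": 0, "az": -0.84, "dx": 22, "dy": -2, "dz": 0, "hand": 1}
    - {"ax": 0, "ay": 0, "az": -0.976, "dx": 24.5, "dy": -2.2, "dz": 0.3, "hand": 1}
    - {"ax": 0, "ay": 0, "az": -0.976, "dx": 24.5, "dy": -2.2, "dz": 0.3, "hand": 1}
    - {"ax": 0, "ay": 0, "az": -0.976, "dx": 24.5, "dy": -2.2, "dz": 0.3, "hand": 1}

```text
clock: 14.0
eef_pos: [618.2, -143.2, 53.7]
tool_rot: [-3.139, -0.001, 1.695]
force: [0.1, -0.3, -1.7]
width: 33.1
gripper_force: 59.5
```

```bash
python3 - <<'E'
from g import *
import cv2
for n,(x,y) in (('top',(230,170)),('side',(230,140))):
    d=get_image(n);pickle.dump(d,open(f'{n}4.pkl','wb'))
    globals()[n]=cv2.resize(np.ascontiguousarray(d['pixels'][y:y+110,x:x+150,::-1]),None,fx=5,fy=5,interpolation=cv2.INTER_CUBIC)
cv2.imwrite('pics/t4.png',top);cv2.imwrite('pics/s4.png',side)
go(jw(0,-200,16.5),.125+np.pi/2)
E
```

```text
t 14.1 eef [ 617.6 -145.1   54.1] F [ 0.3 -0.3 -1.3] w 33.4 | to [ 616.7 -109.9   16.5] d [3.5  0.35 3.75] a [-0.002  0.001 -0.002]
```

View pics/t4.png

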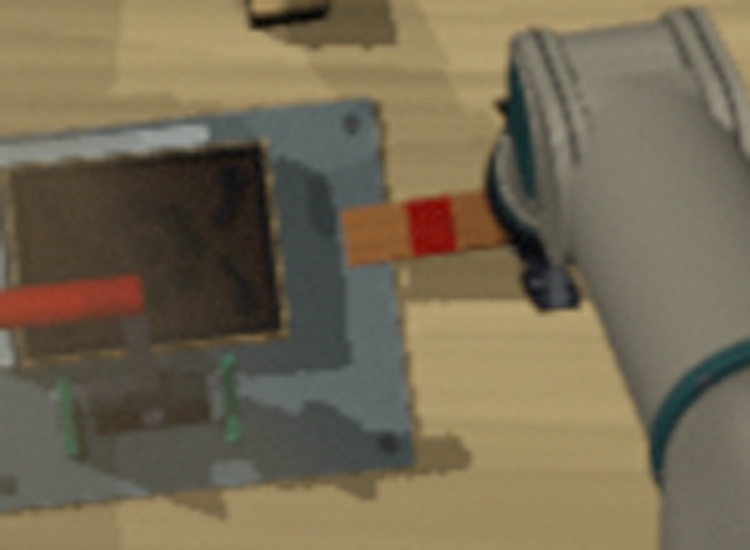

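The block now sits by the back fence, with its open-end top corners at (268,142) and (285,333). The wedge tip is at (341,212)–(350,265), aligned with the block. I'll convert these to jig coordinates.

```bash
python3 - <<'E'
from g import *
d=C['top']
def back(px,z):
    u=(np.array(px)+.5)/5-.5+np.array((230,170));r=d['R'].T@np.linalg.solve(d['mtx'],[*u,1]);o=-d['R'].T@d['t']
    X=o+r*(z-o[2])/r[2];v=X-[J[0],J[1],0];c,s=np.cos(J[2]),np.sin(J[2]);return np.round([c*v[0]+s*v[1],-s*v[0]+c*v[1],z],1)
for n,p,z in(('tipL',(341,212),51.5),('tipR',(350,265),51.5),('blk+x',(268,142),60),('blk-x',(285,333),60),('band front +x',(408,202),59.5),('band front -x',(413,256),59.5),('band rear +x',(450,198),65),('plate+x-y',(379,100),8),('plate-x-y',(411,467),8),('bar end',(145,295),219)):print(n,back(p,z))
s=read_state();v=s['eef_pos'][:2]-J[:2];c,q=np.cos(J[2]),np.sin(J[2]);print('tcp jig',c*v[0]+q*v[1],-q*v[0]+c*v[1])
E
```

```text
tipL [  11.1 -124.4   51.5]
tipR [ -21.2 -126.2   51.5]
blk+x [ 56.7 -85.4  60. ]
blk-x [-58.  -82.9  60. ]
band front +x [  11.8 -164.3   59.5]
band front -x [ -20.6 -163.5   59.5]
band rear +x [  10.8 -188.9   65. ]
plate+x-y [  83.5 -158.3    8. ]
plate-x-y [-144.  -151.6    8. ]
bar end [-41.5  -7.9 219. ]
tcp jig -3.541194674812271 -234.99328562477052
```

Emit:
send_rows:
  series:
    - {"ax": 0, "ay": 0, "az": 0.015, "dx": 1.2, "dy": 0.4, "dz": 0.5, "hand": 1}
    - {"ax": 0, "ay": 0, "az": 0.015, "dx": 2.5, "dy": 0.4, "dz": 1.5, "hand": 1}
    - {"ax": 0, "ay": 0, "az": 0.015, "dx": 2.5, "dy": 0.4, "dz": 2.5, "hand": 1}
    - {"ax": 0, "ay": 0, "az": 0.015, "dx": 2.5, "dy": 0.4, "dz": 3, "hand": 1}
    - {"ax": 0, "ay": 0, "az": 0.015, "dx": 2.5, "dy": 0.4, "dz": 3.3, "hand": 1}
    - {"ax": 0, "ay": 0, "az": 0.015, "dx": 2.5, "dy": 0.4, "dz": 3.4, "hand": 1}
    - {"ax": 0, "ay": 0, "az": 0.015, "dx": 2.5, "dy": 0.4, "dz": 3.5, "hand": 1}
    - {"ax": 0, "ay": 0, "az": 0.015, "dx": 2.5, "dy": 0.4, "dz": 3.5, "hand": 1}

```text
clock: 14.9
eef_pos: [620.1, -118.6, 20.0]
tool_rot: [3.141, 0.0, 1.68]
force: [-0.3, -0.4, -0.3]
width: 33.4
gripper_force: 59.5
```

Emit:
send_rows:
  series:
    - {"ax": 0, "ay": 0, "az": 0, "dx": 0, "dy": 0, "dz": 0.1, "hand": 1}
    - {"ax": 0, "ay": 0, "az": 0, "dx": 0, "dy": 0, "dz": 0.2, "hand": 1}
    - {"ax": 0, "ay": 0, "az": 0, "dx": 0, "dy": 0, "dz": 0.3, "hand": 1}
    - {"ax": 0, "ay": 0, "az": 0, "dx": 0, "dy": 0, "dz": 0.3, "hand": 1}

```text
clock: 15.3
eef_pos: [619.8, -118.2, 16.8]
tool_rot: [-3.141, -0.0, 1.681]
force: [0.1, 0.1, -1.9]
width: 33.3
gripper_force: 59.5
```

Emit:
send_rows:
  series:
    - {"ax": 0, "ay": 0, "az": 0, "dx": 0, "dy": 0, "dz": 0.1, "hand": 1}
    - {"ax": 0, "ay": 0, "az": 0, "dx": 0, "dy": 0, "dz": 0.1, "hand": 1}
    - {"ax": 0, "ay": 0, "az": 0, "dx": 0, "dy": 0, "dz": 0.1, "hand": 1}

```text
clock: 15.6
eef_pos: [620.0, -118.4, 16.3]
tool_rot: [3.141, 0.0, 1.681]
force: [-1.7, -0.9, 3.6]
width: 33.3
gripper_force: 60.4
```

Emit:
send_rows:
  series:
    - {"ax": 0, "ay": 0, "az": 0, "dx": 0, "dy": 0, "dz": 0.1, "hand": 1}
    - {"ax": 0, "ay": 0, "az": 0, "dx": 0, "dy": 0, "dz": 0.1, "hand": 1}
    - {"ax": 0, "ay": 0, "az": 0, "dx": 0, "dy": 0, "dz": 0.1, "hand": 1}

```text
clock: 15.9
eef_pos: [620.1, -118.6, 15.8]
tool_rot: [3.141, 0.001, 1.681]
force: [-1.8, -1.6, 8.2]
width: 33.5
gripper_force: 59.6
```

The wedge is flat on the plate, so I push forward.

Emit:
send_rows:
  series:
    - {"ax": 0, "ay": 0, "az": 0, "dx": 0.5, "dy": 0, "dz": 0, "hand": 1}
    - {"ax": 0, "ay": 0, "az": 0, "dx": 1.0, "dy": 0, "dz": 0, "hand": 1}
    - {"ax": 0, "ay": 0, "az": 0, "dx": 1.5, "dy": 0, "dz": 0, "hand": 1}
    - {"ax": 0, "ay": 0, "az": 0, "dx": 2.0, "dy": 0, "dz": 0, "hand": 1}
    - {"ax": 0, "ay": 0, "az": 0, "dx": 2.5, "dy": 0, "dz": 0, "hand": 1}
    - {"ax": 0, "ay": 0, "az": 0, "dx": 3.0, "dy": 0, "dz": 0, "hand": 1}
    - {"ax": 0, "ay": 0, "az": 0, "dx": 3.4, "dy": 0, "dz": 0, "hand": 1}
    - {"ax": 0, "ay": 0, "az": 0, "dx": 3.8, "dy": 0, "dz": 0, "hand": 1}
    - {"ax": 0, "ay": 0, "az": 0, "dx": 4.2, "dy": 0, "dz": 0, "hand": 1}
    - {"ax": 0, "ay": 0, "az": 0, "dx": 4.5, "dy": 0, "dz": 0, "hand": 1}

```text
clock: 16.9
eef_pos: [617.0, -75.8, 16.4]
tool_rot: [3.138, 0.003, 1.68]
force: [0.7, -4.1, 8.2]
width: 33.5
gripper_force: 59.3
```

Emit:
send_rows:
  series:
    - {"ax": 0, "ay": 0, "az": 0, "dx": 0.3, "dy": 0, "dz": 0, "hand": 1}
    - {"ax": 0, "ay": 0, "az": 0, "dx": 0.6, "dy": 0, "dz": 0, "hand": 1}
    - {"ax": 0, "ay": 0, "az": 0, "dx": 0.9, "dy": 0, "dz": 0, "hand": 1}
    - {"ax": 0, "ay": 0, "az": 0, "dx": 1.2, "dy": 0, "dz": 0, "hand": 1}
    - {"ax": 0, "ay": 0, "az": 0, "dx": 1.2, "dy": 0, "dz": 0, "hand": 1}

```text
clock: 17.4
eef_pos: [615.8, -65.5, 16.5]
tool_rot: [3.138, 0.005, 1.679]
force: [1.0, -5.5, 9.0]
width: 33.6
gripper_force: 59.4
```

```bash
python3 - <<'E'
from g import *
go(jw(0,-140,16),.11+np.pi/2)
E
```

```text
t 17.4 eef [615.8 -65.5  16.5] F [ 1.  -5.5  9. ] w 33.6 | to [609.3 -50.4  16. ] d [ 1.57 -0.49  0.04] a [ 0.004  0.005 -0.002]
```

Emit:
send_rows:
  series:
    - {"ax": 0, "ay": 0, "az": 0, "dx": 0.3, "dy": 0, "dz": 0, "hand": 1}
    - {"ax": 0, "ay": 0, "az": 0, "dx": 0.6, "dy": 0, "dz": 0, "hand": 1}
    - {"ax": 0, "ay": 0, "az": 0, "dx": 0.9, "dy": 0, "dz": 0, "hand": 1}
    - {"ax": 0, "ay": 0, "az": 0, "dx": 1.2, "dy": 0, "dz": 0, "hand": 1}
    - {"ax": 0, "ay": 0, "az": 0, "dx": 1.4, "dy": 0, "dz": 0, "hand": 1}
    - {"ax": 0, "ay": 0, "az": 0, "dx": 1.4, "dy": 0, "dz": 0, "hand": 1}

```text
clock: 18.0
eef_pos: [614.3, -52.2, 16.4]
tool_rot: [3.138, 0.006, 1.678]
force: [1.0, -7.4, 8.9]
width: 33.3
gripper_force: 59.4
```

```bash
python3 - <<'E'
from g import *
import cv2
a=[]
for n,(x,y) in (('top',(215,175)),('side',(240,170))):
    d=get_image(n)
    a.append(cv2.resize(np.ascontiguousarray(d['pixels'][y:y+110,x:x+80,::-1]),None,fx=5,fy=5,interpolation=cv2.INTER_CUBIC))
cv2.imwrite('pics/ts5.png',np.hstack(a))
go(jw(0,-140,16),.11+np.pi/2)
E
```

```text
t 18.1 eef [614.3 -52.2  16.4] F [ 1.1 -6.7  9.2] w 33.4 | to [609.3 -50.4  16. ] d [ 0.23 -0.48  0.04] a [ 0.004  0.006 -0.002]
```

View pics/ts5.png

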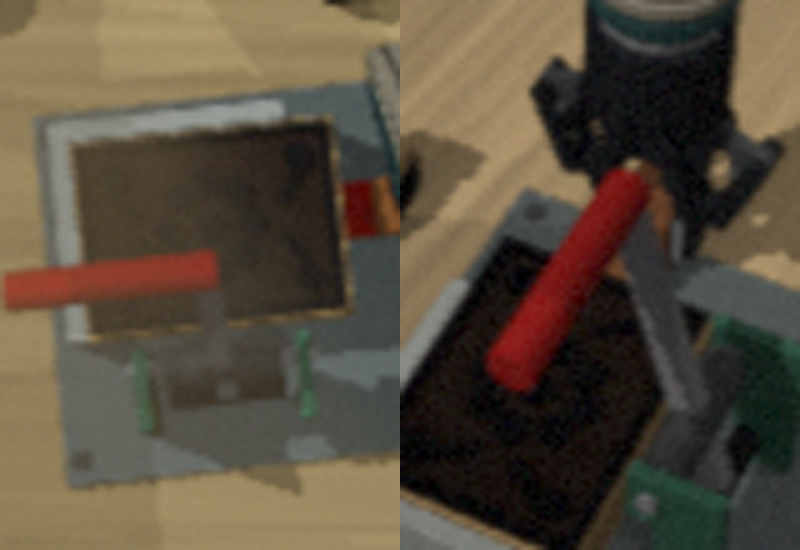

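The block lies against both fences. In the top half, the red band shows from the block's edge (about x=345) to its rear end at (374,182)–(378,236). I'll work out how much band is past the edge.

```bash
python3 - <<'E'
from g import *
d=C['top']
def back(px,z):
    u=(np.array(px)+.5)/5-.5+np.array((215,175));r=d['R'].T@np.linalg.solve(d['mtx'],[*u,1]);o=-d['R'].T@d['t']
    X=o+r*(z-o[2])/r[2];v=X-[J[0],J[1],0];c,s=np.cos(J[2]),np.sin(J[2]);return np.round([c*v[0]+s*v[1],-s*v[0]+c*v[1],z],1)
for n,p,z in(('blk+x',(332,119),64),('blk-x',(351,314),64),('blk far+x',(70,146),60),('blk far -x',(88,337),60),('band rear +x',(374,181),27),('band rear -x',(378,236),27)):print(n,back(p,z))
s=read_state();v=s['eef_pos'][:2]-J[:2];c,q=np.cos(J[2]),np.sin(J[2]);print('tcp jig',c*v[0]+q*v[1],-q*v[0]+c*v[1])
E
```

```text
blk+x [ 55.6 -78.6  64. ]
blk-x [-61.3 -77.1  64. ]
blk far+x [57.  78.8 60. ]
blk far -x [-57.8  79.   60. ]
band rear +x [  20.5 -100.8   27. ]
band rear -x [-13.3 -99.5  27. ]
tcp jig 4.773980810393102 -142.41321274895844
```

The edge is about 44–47 mm back from the tip, a lift of roughly 3 mm. I'll go 4 mm further to the middle of the band, then settle.

Emit:
send_rows:
  series:
    - {"ax": 0, "ay": 0, "az": 0, "dx": 0.2, "dy": 0, "dz": 0, "hand": 1}
    - {"ax": 0, "ay": 0, "az": 0, "dx": 0.4, "dy": 0, "dz": 0, "hand": 1}
    - {"ax": 0, "ay": 0, "az": 0, "dx": 0.4, "dy": 0, "dz": 0, "hand": 1}
    - {"ax": 0, "ay": 0, "az": 0, "dx": 0.4, "dy": 0, "dz": 0, "hand": 1}
    - {"ax": 0, "ay": 0, "az": 0, "dx": 0.4, "dy": 0, "dz": 0, "hand": 1}
    - {"ax": 0, "ay": 0, "az": 0, "dx": 0.4, "dy": 0, "dz": 0, "hand": 1}

```text
clock: 18.7
eef_pos: [613.9, -48.4, 16.4]
tool_rot: [3.138, 0.006, 1.678]
force: [0.9, -8.0, 9.0]
width: 33.3
gripper_force: 59.4
```

```bash
python3 - <<'E'
from g import *
go(jw(0,-140,16),.11+np.pi/2)
s=read_state();print(abs(s['qd']).max(),s['gripper_force'])
print(finish_job())
E
```

```text
t 18.7 eef [613.9 -48.4  16.4] F [ 0.9 -8.   9. ] w 33.3 | to [609.3 -50.4  16. ] d [-0.15 -0.48  0.04] a [ 0.003  0.006 -0.003]
0.002106411478599955 59.43143606185913
the job is handed in; nothing more can be done
None
```

The job is handed in at 18.7 s. The lever was pulled to its stop and eased home. The wedge, still gripped, is under the block's open end with the red band at its edge; I estimate the lift at about 4 mm from the measured wedge position.

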